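# Eject a tin and trap it on the chute

### The job

Press down the black ejector key of the tin dispenser with one finger so that the tin pops out of its seat, and with the other finger trap that tin on the chute before it rolls off the open end. Do not grip or lift the tin, and leave the mug, the jar and the spare tin standing where they are. Finish while still holding: one finger keeping the key down, the other blocking the tin, which rests still on the chute, out of its seat.

Things in the scene. Friction and masses are not known exactly. Their poses are not given: they have to be found in the camera images.
- rack: Fixed metal tin dispenser, 275 x 125 mm. Origin on the counter under the chute's centreline; x points down the chute (the way the tin rolls), y across it to the key's side, z up. Behind the seat, at x = -80 mm, is a partition 84 mm high, then two waiting tins (fixed, not used), tops up to 112 mm high, back to x = -200. The side rails of chute and seat are at y = +-32 to 38 mm. Place and heading vary.
- key_top (a point): Flat black key of the ejector, 36 x 36 x 6 mm, beside the chute; this point is the middle of its top. In the rack frame x = 30, y = 61, z = 50 mm at rest, about 38 fully pressed. Pressed straight down, it makes the seat's floor, at the other end of the rocker, rise and tip the tin out down the chute. It springs back when let go.
- key (a joint): Ejector rocker's angle (rad): 0 at rest, 0.28 fully pressed (key 12 mm down). The spring asks about 2 N at first, about 7 N near the bottom with the tin on it. The tin leaves its seat at about 0.2 to 0.25, then rolls off down the chute in less than a second unless blocked.
- tin: The tin to be ejected, origin at its centre: a cylinder 48 mm in diameter, 60 mm long, about 150 g, lying across the chute (axis along the rack's y). It starts in the seat, a 6 mm recess, at x = -55, y = 0, z = 53 mm in the rack frame. On the chute its centre is 24 mm above the floor: a fingertip held 5 to 18 mm above the floor stops it.
- trap_spot (a point): Point on the chute floor's centreline level with the key: rack frame x = 30, y = 0, z = 25 mm, 61 mm across from the key's centre. The chute floor is 64 mm wide, from the seat's edge at x = -36 to the open end at x = 75, falling 9 degrees; its slick rails are 10 mm high. A fingertip just above this point blocks the tin.
- mug: White mug, 80 mm wide, 85 mm high, standing loose near the rack; origin at the centre of its underside. Leave alone.
- jar: Glass jar with a steel cap, 60 mm wide, 85 mm high, standing loose; origin at the centre of its underside. Leave alone.
- spare_tin: A tin like the other, 48 mm in diameter and 60 mm high, standing upright and loose beside the rack; origin at the centre of its underside. Leave alone.
Things that resemble listed ones, but are neither listed nor needed, are in the scene too. What is shaped like the tin but turquoise or yellow is not meant.

How it is judged:
On the way, in this order (a step that is already met when the one before it is completed fails the run):
1. the key is pressed by a finger while the tin is still in its seat (value of joint key above 0.1 rad and contact force between the fingers and key above 0.5 N and x of tin in the frame of rack below -0.04 m).
2. the tin has left its seat and is stopped by a finger on the chute while the key is kept down (x of tin in the frame of rack between -0.03 and 0.065 m and contact force between the fingers and tin above 0.03 N and contact force between tin and rack above 0.3 N and value of joint key above 0.2 rad and contact force between the fingers and key above 0.5 N), for 0.3 s.
At the end, for the whole second after the job is handed in: A finger still keeps the key down (rocker above 0.2 rad, over 0.5 N on the key) and a finger still touches the tin (over 0.03 N), which rests on the chute (over 0.3 N on the rack) with its centre between x = -30 and +65 mm of the rack frame, slower than 20 mm/s (all of step 2 and linear speed of tin below 0.02 m/s); the arm keeps its last pose, push and grip.
It fails at once if the tin rolled off or fell from the chute (x of tin in the frame of rack above 0.075 m or height (world z) of tin below 0.03 m).
It fails at once if the tin was lifted (z of tin in the frame of rack above 0.09 m).
It fails at once if the tin was squeezed (contact force between the fingers and tin above 20 N).
It fails at once if the mug, the jar or the spare tin was disturbed (distance of any of mug, jar, spare_tin from where it was at the start of the episode above 0.02 m).
It also fails if it takes over 29 s, if anything falls off the work surface, if the arm or the gripper's body presses on something with over 40 N, if the wrist force passes 120 N, or if a joint passes its speed limit or range.

### The arm

A 7-joint arm with a two-finger parallel gripper is mounted at the origin on the work surface. World frame = base frame: x ahead of the robot, y to its left, z up, the work surface at z = 0. Lengths are in m, angles in rad, forces in N, time in s.
With the tool pointing down it reaches from about 0.4 to 0.9 m from the base axis. Payload 5.5 kg.
Tool frame: the origin (TCP) lies midway between the tips of the shut fingers; the grasp point (between the pads) lies 19 mm behind it; z points along the fingers, y is the line along which they close (so a half turn about z gives the same grasp; the last joint's range is limited). The gripper opens to 85 mm and grips with 20 to 120 N. Pads are 22 mm wide; open, the fingers measure 114 mm over their backs; the gripper's body (76 mm by 85 mm) begins 54 mm behind the grasp point. The pads swing forward as they close: fully open they stand 13 mm farther back than shut.
Start: joints at [1.558, 0.501, -0.427, 1.55, 0.221, 1.138, -0.21], TCP at [0.177, -0.625, 0.231] pointing down, gripper open.
Joint ranges: [-2.88, 2.88], [-0.31, 2.03], [-1.54, 1.56], [0.2, 2.42], [-1.41, 4.55], [0.19, 2.02], [-2.57, 2.57]. Speed limits (rad/s): [2.57, 2.57, 3.14, 3.14, 3.14, 3.14, 3.14].

### API

Orientations are given as a 3x3 rotation matrix whose columns are the frame's x, y, z axes.
In Python, from workcell import observe, camera, camera_model, sign_off, spot_in, cut_out, mark_of gives the robot as it stands.
- The arm moves only by the tool play_rows, never from a script. Its argument "motion" is a list of rows, each a list of 7 numbers: the shift along the tool's x, y, z in units of 60 cm (1.0 is 60 cm), then the turn, a rotation vector about the tool's x, y, z in units of 30 degrees (1.0 is 30 degrees), then the closure, from 0 (fully open) to 1 (shut). A call has 1 to 12 rows; each row shifts and turns the commanded pose from where the row before left it, along the tool's axes as they then stand; what a row does not reach is not made up. A row lasts 1/12 s, in which the tool goes at most 41.7 mm and 7.16 degrees, less where a joint would pass 70% of its speed; a pose out of reach is approached as far as the arm can. A call with a number of a shift or a turn outside -1 to 1 is refused whole. A call with a gripper value outside its range is refused whole. The fingers move at their own pace and stop on an object; "force" is the grip in N (left out, the last holds). Time passes only in rows, so rows that do not move let the fingers close. It gives the time, the measured TCP pose, the force, the opening and the grip force at its end, in the units of the state.
- observe(): the state, without advancing time (a new reading comes with each control period).
- camera(name): name is "side" or "top"; returns (picture, depth): 420x560x3 uint8, red, green, blue; 420x560 float32, m along the optical axis (not along the pixel's ray), 0 where there is no reading.
- camera_model(name): a dict with "fx", "fy", "cx", "cy" (pixels), "cam_to_world" (4x4, takes a point from camera to world coordinates). Camera axes: x right, y up, looking along -z (the intrinsics and any distortion apply to the point x, -y, -z); pixel columns grow to the right and rows downward; lengths in m; the calibration is good to about 2 mm. A picture is of the moment at which its call begins. camera_model takes no time and is no camera call.
- sign_off(): hands the job in; it is judged then, once.
Trained networks look in the newest picture that a camera, given by its name, has taken for a name from the list of things; names that differ only in an ending like _2 or _b are one class to them, and where a whole thing is asked for, a point or a joint stands for the part that bears it (a point fixed in the world has none). Each returns a list of dicts, best first, with "p" (0 to 1); they miss things now and then, are a little off and sometimes report something else, mostly with a low value. They report only what shows in the picture. A call takes as long as a camera call. They do not tell look-alikes from the thing itself.
- spot_in(camera, label): "extent" ([left, top, right, bottom] in pixels, round what is visible of it).
- cut_out(camera, label): "mask" (420x560 bool, what is visible of it) and "extent" ([left, top, right, bottom] in pixels, round what is visible of it).
- mark_of(camera, label): "point" ([row, column] in pixels: a listed point, or the origin of a listed thing).
The state is a dict: "time": time; "joint_positions": joint angles; "qd": joint speeds; "joint_torque": joint torques, N m; "tcp_pos": TCP position; "tcp_rot": TCP orientation; "wrist_force": force on the tool from outside, world axes, zero at the start; "torque": the same for the moment, N m; "finger_gap": opening from 0.0 (shut) to 1.0 (fully open); "grip_force": force on a finger pad.
Only numpy, scipy, OpenCV 4.12 (cv2) and the standard library are available. Lean on these libraries where they do the work, as an engineer would, in place of code of your own. Each camera call takes 0.05 s, during which the arm holds its last target. There are 200 camera calls.

## Working session

There is one attempt and no reset: what is moved stays moved. The work goes in short steps, Python scripts to look and compute and a tool call to move; the robot and the scene stay as the last step left them, time stands still between calls to the robot, and variables do not carry over. Pictures are saved under pics/ and viewed, at most 10 in all, crops included, and the job is handed in when it is done.

Besides the shell and the picture viewer there is one more tool, called after "Call:" as name(argument=value, ...) on one line, values as JSON. play_rows: Moves the arm, as the interface text tells. Its arguments: {"type":"object","properties":{"motion":{"type":"array"},"force":{"type":"number"}},"required":["motion"]}

```bash
mkdir -p pics; cat > h.py <<'E'
import numpy as np, cv2
from workcell import *
def world(cam,d,r,c,z=None):
    m=camera_model(cam);T=np.array(m["cam_to_world"])
    ray=np.array([(c-m["cx"])/m["fx"],-(r-m["cy"])/m["fy"],-1.])
    if z is None:
        return T[:3,:3]@(ray*d)+T[:3,3]
    w=T[:3,:3]@ray; return T[:3,3]+w*(z-T[2,3])/w[2]
E
python3 - <<'E'
from h import *
for n in("side","top"):
    p,d=camera(n); cv2.imwrite(f"pics/{n}0.png",p[:,:,::-1]); np.save(n+"0.npy",d)
    m=camera_model(n); print(n,{k:(np.round(v,3).tolist()) for k,v in m.items()})
    for l in("rack","key_top","trap_spot","tin","mug","jar","spare_tin"):
        for q in mark_of(n,l)[:3]:
            r,c=q["point"]; print(n,l,round(q["p"],2),np.round([r,c],1), np.round(world(n,d[int(r),int(c)],r,c),3))
    for q in spot_in(n,"rack")[:2]+spot_in(n,"key_top")[:2]: print(q)
print(observe())
E
```

```text
side {'fx': 459.5, 'fy': 459.5, 'cx': 272.254, 'cy': 212.835, 'cam_to_world': [[-0.946, 0.181, -0.268, 0.368], [-0.323, -0.557, 0.765, 0.637], [-0.01, 0.811, 0.585, 0.578], [0.0, 0.0, 0.0, 1.0]]}
side rack 0.69 [230.6 287.2] [ 0.572 -0.033  0.03 ]
side key_top 0.81 [213.6 258. ] [ 0.635 -0.042  0.05 ]
side trap_spot 0.96 [211.  281.2] [ 0.606 -0.099  0.025]
side tin 0.76 [218.1 312.2] [ 0.52  -0.016  0.084]
side tin 0.76 [214.3 200.9] [ 0.751 -0.023  0.035]
side tin 0.73 [331.9 277.8] [0.509 0.216 0.042]
side mug 0.65 [195.4 329.8] [ 0.523 -0.183  0.027]
side jar 0.61 [227.  380.1] [ 0.404 -0.111  0.022]
side spare_tin 0.57 [278.  250.4] [0.595 0.107 0.025]
{'extent': [238.3, 199.1, 387.3, 299.7], 'p': 0.8}
{'extent': [250.7, 207.7, 307.3, 247.2], 'p': 0.97}
top {'fx': 400.446, 'fy': 400.446, 'cx': 280.383, 'cy': 213.26, 'cam_to_world': [[0.016, 0.986, -0.165, 0.424], [-1.0, 0.011, -0.03, -0.028], [-0.027, 0.165, 0.986, 0.947], [0.0, 0.0, 0.0, 1.0]]}
top rack 0.9 [213.  313.9] [ 0.579 -0.079  0.029]
top key_top 0.75 [185.2 296.1] [ 0.64  -0.036  0.048]
top trap_spot 0.94 [200.1 319.4
[... 554 characters left out ...]
0.21031584]), 'qd': array([-0.00118012, -0.00065431, -0.00039031, -0.00153723, -0.00019552,
       -0.00201961, -0.00094903]), 'joint_torque': array([-3.09798156e-05, -5.69383013e+01, -5.81042469e+00, -2.81338835e+01,
        1.27078121e-02,  1.96233668e-03, -1.00509783e-05]), 'tcp_pos': array([ 0.17705846, -0.625441  ,  0.23132682]), 'tcp_rot': array([[ 9.62200025e-01,  2.72343729e-01,  7.05052469e-05],
       [ 2.72343733e-01, -9.62200025e-01, -5.54416704e-05],
       [ 5.27409590e-05,  7.25476388e-05, -9.99999996e-01]]), 'wrist_force': array([-0.75030873,  1.6207051 , -0.71307045]), 'torque': array([0.01006353, 0.00723101, 0.01886707]), 'grip_force': 0.0, 'finger_gap': 0.9980612544755111}
```

```bash
python3 - <<'E'
import cv2
for n,(r0,r1,c0,c1) in {"top":(120,315,180,410),"side":(150,345,160,400)}.items():
    im=cv2.imread(f"pics/{n}0.png")[r0:r1,c0:c1]
    cv2.imwrite(f"pics/{n}0c.png",cv2.resize(im,None,fx=3,fy=3,interpolation=cv2.INTER_CUBIC))
E
```

```text
(no output)
```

View pics/top0c.png

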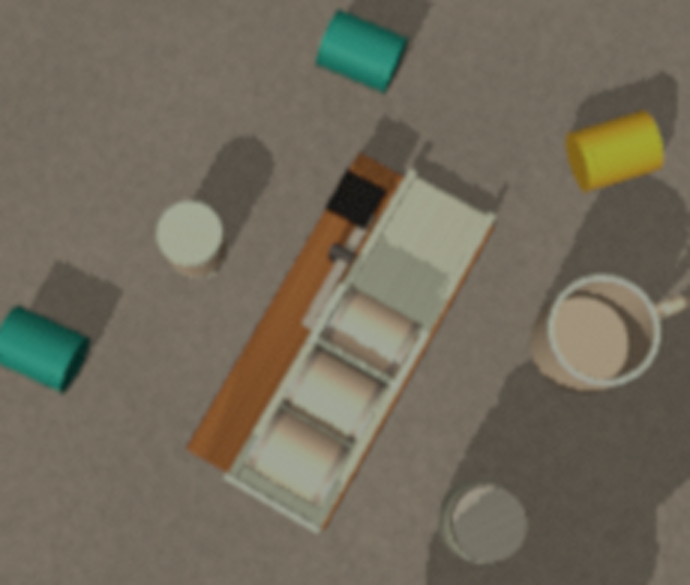

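View pics/side0c.png

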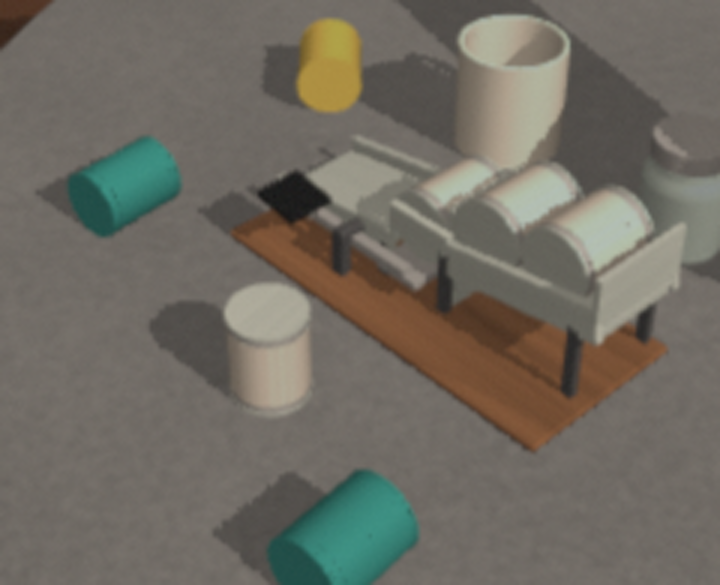

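The front tin (top picture, about row 230, col 305) lies in the seat in front of the bare chute, so it is the one meant. The turquoise tins (136,300 and 236,194) and the yellow one (170,385) are decoys. The upright white one (198,243) is the spare. Next I'll refine the rack pose.

```bash
python3 - <<'E'
from h import *
from scipy import ndimage
m={}
for n,box in {"top":(170,200,280,315),"side":(200,228,240,275)}.items():
    im=cv2.imread(f"pics/{n}0.png").astype(int); d=np.load(n+"0.npy")
    k=np.zeros(im.shape[:2],bool); r0,r1,c0,c1=box; k[r0:r1,c0:c1]=(im.max(2)<45)[r0:r1,c0:c1]
    l,_=ndimage.label(k); k=l==1+np.argmax(ndimage.sum(k,l,range(1,l.max()+1)))
    rr,cc=np.nonzero(k); P=np.array([world(n,d[r,c],r,c) for r,c in zip(rr,cc)])
    print(n,k.sum(),"z med",np.median(P[:,2]))
    Q=np.array([world(n,0,r,c,.05) for r,c in zip(rr,cc)])[:,:2]
    print(" key",cv2.minAreaRect((Q*1000).astype(np.float32)),Q.mean(0))
# long axis from depth: high points of rack in both views -> top surfaces; and orange board edge
im=cv2.imread("pics/top0.png"); d=np.load("top0.npy")
hsv=cv2.cvtColor(im,cv2.COLOR_BGR2HSV); k=(hsv[...,1]>140)&(hsv[...,0]<18); k[:165]=0;k[305:]=0;k[:,:235]=0;k[:,360:]=0
rr,cc=np.nonzero(k); Q=np.array([world("top",0,r,c,.006) for r,c in zip(rr,cc)])[:,:2]
P=np.array([world("top",d[r,c],r,c) for r,c in zip(rr,cc)]); print("board z",np.median(P[:,2]))
print(cv2.minAreaRect((Q*1000).astype(np.float32)), (cv2.boxPoints(cv2.minAreaRect((Q*1000).astype(np.float32)))).round(0).tolist())
E
```

```text
top 188 z med 0.05085306311876325
 key ((637.62060546875, -41.22660827636719), (32.02302932739258, 31.41100311279297), 63.23931121826172) [ 0.6378782  -0.04155988]
side 201 z med 0.04983443282469713
 key ((634.3534545898438, -36.63429260253906), (33.44748306274414, 41.582000732421875), 55.24284362792969) [ 0.63442387 -0.03644841]Traceback (most recent call last):
  File "<stdin>", line 16, in <module>
  File "h.py", line 4, in world
    m=camera_model(cam);T=np.array(m["cam_to_world"])
ValueError: time passes only in moves, steps and waits
```

```bash
sed -i 's/^def world/import functools\ncm=functools.lru_cache(None)(camera_model)\ndef world/; s/m=camera_model(cam)/m=cm(cam)/' h.py; python3 - <<'E'
from h import *
im=cv2.imread("pics/top0.png"); d=np.load("top0.npy")
hsv=cv2.cvtColor(im,cv2.COLOR_BGR2HSV); k=(hsv[...,1]>140)&(hsv[...,0]<18); k[:165]=0;k[305:]=0;k[:,:235]=0;k[:,360:]=0
rr,cc=np.nonzero(k); P=np.array([world("top",d[r,c],r,c) for r,c in zip(rr,cc)]); z=np.median(P[:,2]);print("board z",z,len(P))
Q=np.array([world("top",0,r,c,z) for r,c in zip(rr,cc)])[:,:2]
R=cv2.minAreaRect((Q*1000).astype(np.float32));print(R,cv2.boxPoints(R).round(0).tolist())
key=np.array([.6365,-.0395])
for h in(-28,-30,-26):
    a=np.radians(h);X=np.array([np.cos(a),np.sin(a)]);Y=np.array([-X[1],X[0]])
    print(h,"trap",key-.061*Y,"tool",key-.0305*Y, "board corner",[ (key+(x-.03)*X+.02*Y).round(3).tolist() for x in(-.2,.075)])
E
```

```text
board z 0.006820477861021135 1339
((558.5442504882812, 6.02532958984375), (38.2967643737793, 271.544921875), 60.18138885498047) [[431.0, 57.0], [667.0, -78.0], [686.0, -45.0], [450.0, 90.0]]
-28 trap [ 0.60786223 -0.0933598 ] tool [ 0.62218112 -0.0664299 ] board corner [[0.443, 0.086], [0.686, -0.043]]
-30 trap [ 0.606      -0.09232755] tool [ 0.62125    -0.06591377] board corner [[0.447, 0.093], [0.685, -0.045]]
-26 trap [ 0.60975936 -0.09432644] tool [ 0.62312968 -0.06691322] board corner [[0.439, 0.079], [0.686, -0.041]]
```

Call:
play_rows(motion=[[0.0537,-0.0386,0,0,0,0,0.41],[0.0537,-0.0386,0,0,0,0,0.41],[0.0537,-0.0386,0,0,0,0,0.41],[0.0537,-0.0386,0,0,0,0,0.41],[0.0537,-0.0386,0,0,0,0,0.41],[0.0537,-0.0386,0,0,0,0,0.41],[0.0537,-0.0386,0,0,0,0,0.41],[0.0537,-0.0386,0,0,0,0,0.41],[0.0537,-0.0386,0,0,0,0,0.41],[0.0537,-0.0386,0,0,0,0,0.41],[0.0537,-0.0386,0,0,0,0,0.41],[0.0537,-0.0386,0,0,0,0,0.41]])

```text
time: 2.0
tcp_pos: [0.4743, -0.2512, 0.2317]
tcp_rot: [[0.962, 0.272, 0.001], [0.272, -0.962, -0.001], [0.0, 0.001, -1.0]]
wrist_force: [0.3, -0.8, 0.0]
finger_gap: 0.589
grip_force: 0.0
```

Call:
play_rows(motion=[[0.0537,-0.0386,0,0,0,0,0.41],[0.0537,-0.0386,0,0,0,0,0.41],[0.0537,-0.0386,0,0,0,0,0.41],[0.0537,-0.0386,0,0,0,0,0.41],[0.0537,-0.0386,0,0,0,0,0.41],[0.0537,-0.0386,0,0,0,0,0.41],[0,0,0,0,0,-0.236,0.41],[0,0,0,0,0,-0.236,0.41],[0,0,0,0,0,-0.236,0.41],[0,0,0,0,0,-0.236,0.41],[0,0,0,0,0,-0.236,0.41],[0,0,0,0,0,-0.236,0.41]])

```text
time: 3.0
tcp_pos: [0.6216, -0.0664, 0.2313]
tcp_rot: [[0.521, 0.854, 0.0], [0.854, -0.521, -0.0], [-0.0, 0.0, -1.0]]
wrist_force: [0.5, 0.4, -0.0]
finger_gap: 0.59
grip_force: 0.0
```

Call:
play_rows(motion=[[0,0,0,0,0,-0.236,0.41],[0,0,0,0,0,-0.236,0.41],[0,0,0,0,0,-0.236,0.41],[0,0,0,0,0,-0.236,0.41],[0,0,0,0,0,-0.236,0.41],[0,0,0,0,0,-0.236,0.41],[0,0,0,0,0,-0.236,0.41],[0,0,0,0,0,-0.236,0.41],[0,0,0,0,0,-0.236,0.41],[0,0,0,0,0,-0.236,0.41],[0,0,0,0,0,-0.236,0.41],[0,0,0,0,0,-0.236,0.41]])

```text
time: 4.0
tcp_pos: [0.6216, -0.0667, 0.2313]
tcp_rot: [[-0.805, 0.594, 0.0], [0.594, 0.805, -0.0], [-0.0, -0.0, -1.0]]
wrist_force: [0.1, 0.0, 0.1]
finger_gap: 0.591
grip_force: 0.0
```

Call:
play_rows(motion=[[0,0,0,0,0,-0.23,0.41],[0,0,0.0547,0,0,0,0.41],[0,0,0.0547,0,0,0,0.41],[0,0,0.0547,0,0,0,0.41],[0,0,0.0547,0,0,0,0.41],[0,0,0.02,0,0,0,0.41],[0,0,0.02,0,0,0,0.41],[0,0,0,0,0,0,0.41]])

```text
time: 4.67
tcp_pos: [0.6207, -0.0664, 0.0744]
tcp_rot: [[-0.867, 0.498, -0.002], [0.498, 0.867, 0.0], [0.002, -0.001, -1.0]]
wrist_force: [-0.9, -0.8, 0.7]
finger_gap: 0.588
grip_force: 0.0
```

```bash
python3 - <<'E'
from h import *
o=observe();print(o["tcp_pos"],o["tcp_rot"].round(3).tolist())
ims=[]
for n,(r0,r1,c0,c1) in {"side":(130,270,220,360),"top":(130,270,240,380)}.items():
    p,d=camera(n); np.save(n+"1.npy",d); cv2.imwrite(f"pics/{n}1.png",p[:,:,::-1])
    ims.append(cv2.resize(p[r0:r1,c0:c1,::-1],(398,398),interpolation=cv2.INTER_CUBIC))
cv2.imwrite("pics/near1.png",np.hstack(ims))
E
```

```text
[ 0.6206637  -0.06640492  0.0744124 ] [[-0.867, 0.498, -0.002], [0.498, 0.867, 0.0], [0.002, -0.001, -1.0]]
```

View pics/near1.png

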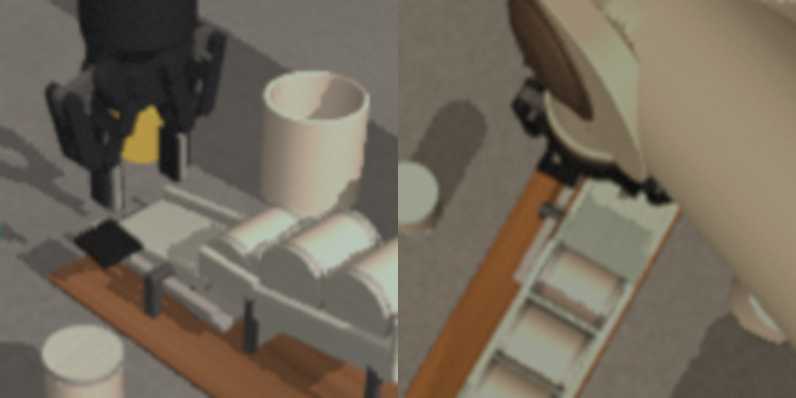

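Side view: the left finger (about 202,257) hangs over the key and the right one (about 193,281) over the chute. I'll check the tip positions with depth.

```bash
python3 - <<'E'
from h import *
d=np.load("side1.npy")
a=np.radians(-29.8);X=np.array([np.cos(a),np.sin(a)]);Y=np.array([-X[1],X[0]]);key=np.array([.6365,-.0395])
P=np.array([world("side",d[r,c],r,c) for r in range(165,215) for c in range(245,295) if d[r,c]>0])
q=np.c_[(P[:,:2]-key)@X+.03,(P[:,:2]-key)@Y+.061,P[:,2]]*1000
for lo,hi in((-20,22),(44,85)):
    f=q[(q[:,1]>lo)&(q[:,1]<hi)&(q[:,2]>58)&(q[:,2]<95)&(q[:,0]>5)&(q[:,0]<60)]
    print(len(f),np.percentile(f,[2,10,50,90,98],axis=0).round(1).tolist())
E
```

```text
71 [[16.5, -8.8, 78.8], [17.7, -2.2, 81.3], [24.3, 3.9, 87.6], [35.1, 5.4, 93.5], [37.3, 6.0, 94.5]]
60 [[16.8, 54.8, 78.4], [17.4, 56.3, 81.7], [21.1, 61.8, 88.7], [31.3, 68.1, 93.1], [34.2, 69.1, 94.3]]
```

Call:
play_rows(motion=[[0,0,0.0167,0,0,0,0.41],[0,0,0.0167,0,0,0,0.41],[0,0,0.005,0,0,0,0.41],[0,0,0.005,0,0,0,0.41],[0,0,0.005,0,0,0,0.41],[0,0,0.003,0,0,0,0.41],[0,0,0.003,0,0,0,0.41],[0,0,0,0,0,0,0.41]])

```text
time: 5.43
tcp_pos: [0.6224, -0.0669, 0.0439]
tcp_rot: [[-0.867, 0.498, 0.002], [0.498, 0.867, -0.001], [-0.002, 0.0, -1.0]]
wrist_force: [0.2, -2.1, 3.4]
finger_gap: 0.588
grip_force: 1.6
```

Call:
play_rows(motion=[[0,0,0.003,0,0,0,0.41],[0,0,0.003,0,0,0,0.41],[0,0,0.003,0,0,0,0.41],[0,0,0.003,0,0,0,0.41],[0,0,0.002,0,0,0,0.41],[0,0,0,0,0,0,0.41],[0,0,0,0,0,0,0.41],[0,0,0,0,0,0,0.41]])

```text
time: 6.1
tcp_pos: [0.6235, -0.0674, 0.0364]
tcp_rot: [[-0.867, 0.499, 0.004], [0.499, 0.867, -0.001], [-0.004, 0.001, -1.0]]
wrist_force: [1.7, -2.9, 7.5]
finger_gap: 0.591
grip_force: 3.9
```

```bash
cat > look.py <<'E'
import sys
from h import *
ims=[]
for n,(r0,r1,c0,c1) in {"side":(160,260,240,340),"top":(165,265,260,360)}.items():
    p,d=camera(n)
    ims.append(cv2.resize(p[r0:r1,c0:c1,::-1],(398,398),interpolation=cv2.INTER_CUBIC))
cv2.imwrite(sys.argv[1],np.hstack(ims))
E
python3 look.py pics/near2.png
```

```text
(no output)
```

View pics/near2.png

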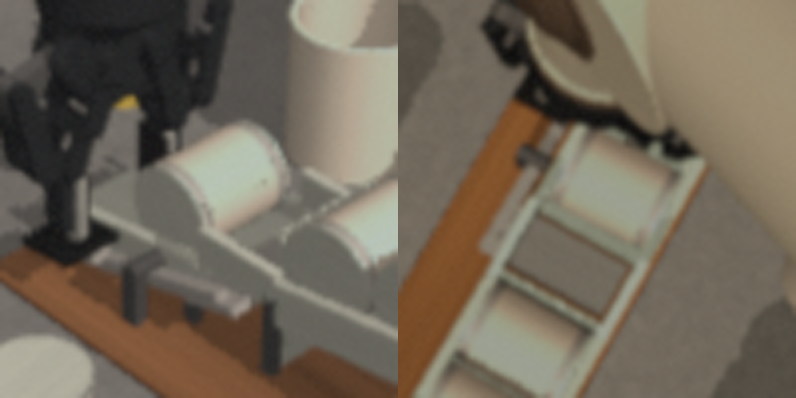

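The tin has left the seat and rests against the chute finger. The seat (crop about 570,260) is empty. I'll press a touch further for margin and hold.

Call:
play_rows(motion=[[0,0,0.0015,0,0,0,0.41],[0,0,0.0015,0,0,0,0.41],[0,0,0,0,0,0,0.41],[0,0,0,0,0,0,0.41],[0,0,0,0,0,0,0.41],[0,0,0,0,0,0,0.41],[0,0,0,0,0,0,0.41],[0,0,0,0,0,0,0.41],[0,0,0,0,0,0,0.41],[0,0,0,0,0,0,0.41],[0,0,0,0,0,0,0.41],[0,0,0,0,0,0,0.41]])

```text
time: 7.2
tcp_pos: [0.6237, -0.0674, 0.0358]
tcp_rot: [[-0.867, 0.499, 0.004], [0.499, 0.867, -0.002], [-0.005, 0.0, -1.0]]
wrist_force: [-0.7, -5.1, 15.2]
finger_gap: 0.591
grip_force: 7.8
```

```bash
python3 look.py pics/near3.png; python3 - <<'E'
from h import *
p,d=camera("side")
a=np.radians(-29.8);X=np.array([np.cos(a),np.sin(a)]);Y=np.array([-X[1],X[0]]);key=np.array([.6365,-.0395])
P=np.array([world("side",d[r,c],r,c) for r in range(180,240) for c in range(240,330) if d[r,c]>0])
q=np.c_[(P[:,:2]-key)@X+.03,(P[:,:2]-key)@Y+.061,P[:,2]]*1000
k=q[(q[:,1]>66)&(q[:,1]<78)&(q[:,0]>14)&(q[:,0]<46)&(q[:,2]<48)&(q[:,2]>25)];print("key z",np.median(k[:,2]),len(k))
t=q[(abs(q[:,1])<25)&(q[:,0]>-45)&(q[:,0]<15)&(q[:,2]>60)];print("tin",t.max(0),np.median(t[t[:,2]>t[:,2].max()-4],axis=0))
E
```

```text
key z 38.490577517794165 69
tin [ 14.90078765  24.98479676 116.21547731] [ 13.85243239  11.19234456 113.45130882]
```

View pics/near3.png

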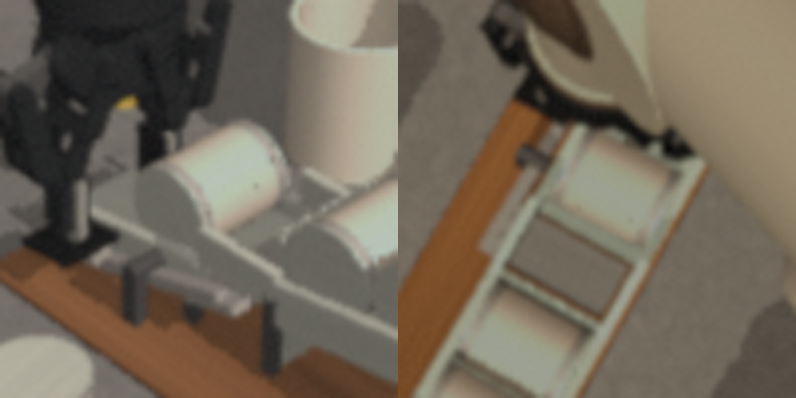

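The key is at its stop (z 38.5 mm, push up to 15 N). The tin hasn't moved between the two pictures and rests against the finger.

```bash
python3 -c "
from workcell import *
print(sign_off())"
```

```text
the job is handed in; nothing more can be done
None
```

I handed the job in with one finger holding the key fully down and the tin out of its seat, resting still on the chute against the other finger. The sign-off gave no verdict.

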